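Turn the menu block in the counter clamp

TASK

The wooden menu block stands in the slide-jaw clamp on the bar with its card channel hidden against the sliding jaw. Slide the jaw open, lift the block clear above the jaws, and stand it back between them turned so that its card channel faces out of the clamp's open side (away from the backstop); then slide the jaw shut until the block is held snugly against the fixed jaw, with no gap, and let go. The soft wood dents, so set it down and close the jaw gently (never more than about 40 N on the block), and leave the glasses, shaker and coasters where they stand.

Things in the scene. Friction and masses are not known exactly. Their poses are not given: they have to be found in the camera images.
- clamp: clamp fixed to the counter. Origin on the counter; x out of the open side, y to the fixed jaw, z up. Aluminium bed x -55..55, y -180..75 mm, top at z = 15. Dark steel jaws 70 mm wide (x), tops at z = 50; fixed jaw's face at y = 45. A backstop, top at z = 50, closes the -x side (face at x = -34, y -18..67); the +x side is open. At most 40 N between clamp or jaw and the block
- jaw (a joint): sliding jaw, m: 0 to 0.045, growing as it opens (the jaw moves along the clamp's -y). The gap between the jaws is 40 mm + this value; its face is at clamp y = 5 mm - value. Slides with about 4 N of friction plus 8 N s/m damping and stays where it is left
- jaw_tab (a point): centre of the top of the sliding jaw's upright steel pull tab, to be pinched or pushed from above: 16 mm thick along the clamp's y, 40 mm wide along its x, top 90 mm above the counter, 63 mm above the sled it stands on, centre 75 mm behind the jaw's face (jaw block 20 mm thick, lower than the tab). Moves with the jaw
- block: loose pale softwood block, 0.15 to 0.28 kg: 46 (x) x 58 (y) x 120 mm high (z), origin at the centre of its underside. A card channel 34 mm wide, 10 mm deep runs the full height of its +x face (a U from above); other faces plain. Starts upright on the bed, channel to the sliding jaw (block x along clamp -y), 46 mm between the jaws; in the end its 58 mm are between them
- block_channel (a point): point in the plane of the block's channel face, mid-width, 60 mm above the underside (block x = +23 mm)
- glass_a: upturned tall bar glass, 72 mm diameter at the bottom, 60 mm at the top, 135 mm high, loose; origin at the centre of its underside; to be left alone
- glass_b: another such glass; to be left alone
- shaker: steel cocktail shaker, 88 mm greatest diameter, 195 mm high, loose; origin at the centre of its underside; to be left alone
- coasters: stack of cork coasters, 94 mm diameter, 40 mm high, loose, moving as one; origin at the centre of its underside; to be left alone
Things that resemble listed ones, but are neither listed nor needed, are in the scene too. There is more than one size of the block; the one meant has the size given above.

How it is judged:
On the way, in this order (a step that is already met when the one before it is completed fails the run):
1. the jaw is slid open to a gap of more than 62 mm (value of joint jaw above 0.022 m), for 0.1 s.
2. the block is lifted clear above the jaws (z of block in the frame of clamp above 0.05 m), for 0.1 s.
3. the block stands on the bed between the jaws with its channel to the open side (z of block in the frame of clamp below 0.02 m and x of block_channel in the frame of clamp above 0.005 m and angle between the x axis of block and the x axis of clamp, either way round below 0.25 rad), for 0.1 s.
At the end, for the whole second after the job is handed in: Block upright (0.05 rad) on the bed (3 mm), square to the clamp (0.08 rad), channel face on the open side, 8 to 50 mm out from the clamp origin, centre at clamp y 12 to 19 mm; jaw shut on it: value 0.015 to 0.0205 (0.018 touches). All at rest (value of joint jaw between 0.015 and 0.0205 m and z of block in the frame of clamp between 0.011 and 0.018 m and angle between block's own z axis and vertical below 0.05 rad and angle between the x axis of block and the x axis of clamp, either way round below 0.08 rad and x of block_channel in the frame of clamp between 0.008 and 0.05 m and y of block in the frame of clamp between 0.012 and 0.019 m and linear speed of block below 0.01 m/s and velocity of joint jaw below 0.005 m/s).
It fails at once if more than 40 N between the block and the clamp or its jaw (contact force between block and clamp above 40 N).
It fails at once if the block tipped over (angle between block's own z axis and vertical above 0.8 rad).
It fails at once if a bystander pushed more than 25 mm away or tipped (distance of any of glass_a, glass_b, shaker, coasters from where it was at the start of the episode above 0.025 m or angle between any of glass_a, glass_b, shaker, coasters's own z axis and vertical above 0.4 rad).
It also fails if it takes over 58 s, if anything falls off the work surface, if the arm or the gripper's body presses on something with over 40 N, if the wrist force passes 120 N, or if a joint passes its speed limit or range.

ROBOT

A 7-joint arm with a two-finger parallel gripper is mounted at the origin on the work surface. World frame = base frame: x ahead of the robot, y to its left, z up, the work surface at z = 0. Lengths are in m, angles in rad, forces in N, time in s.
With the tool pointing down it reaches from about 0.4 to 0.85 m from the base axis. Payload 10.4 kg.
Tool frame: the origin (TCP) lies midway between the tips of the shut fingers; the grasp point (between the pads) lies r.grip_point_offset behind it (r.grip_point_offset is the distance from the TCP to the grasp point, in m); z points along the fingers, y is the line along which they close (so a half turn about z gives the same grasp; the last joint's range is limited). The gripper opens to 87 mm and grips with 3 to 60 N. Pads are 19 mm wide; open, the fingers measure 117 mm over their backs; the gripper's body (75 mm by 190 mm) begins 51 mm behind the grasp point.
Start: joints at [1.298, 0.332, -0.065, 1.46, 0.022, 1.35, -0.088], TCP at [0.155, -0.606, 0.223] pointing down, gripper open.
Joint ranges: [-2.6, 2.6], [-0.5, 2.12], [-1.47, 1.34], [0.16, 2.42], [-1.27, 4.41], [0.06, 2.06], [-2.6, 2.6]. Speed limits (rad/s): [2.22, 2.22, 2.79, 2.79, 3.14, 3.14, 3.14].

INTERFACE

Orientations are given as a unit quaternion [x, y, z, w].
In Python, from bench import r gives the robot as it stands.
- The arm moves only by the tool play_rows, never from a script. Its arguments are lists of equal length, an entry for each row: "claw": the closure, from 0 (fully open) to 1 (shut); "delta_pos": the shift along the tool's x, y, z scaled (see below), a list of three; "delta_rot": the turn, a rotation vector about the tool's x, y, z scaled (see below), a list of three. A call has 1 to 8 rows; each row shifts and turns the commanded pose from where the row before left it, along the tool's axes as they then stand; what a row does not reach is not made up. The controller multiplies each number of a shift by 200 mm and each number of a turn by pi rad. A row lasts 1/10 s, in which the tool goes at most 50 mm and 8.59 degrees, less where a joint would pass 70% of its speed; a pose out of reach is approached as far as the arm can. A call with a number of a shift or a turn outside -1 to 1 is refused whole. A call with a gripper value outside its range is refused whole. The fingers move at their own pace and stop on an object; "squeeze" is the grip in N (left out, the last holds). Time passes only in rows, so rows that do not move let the fingers close. It gives the time, the measured TCP pose, the force, the opening and the grip force at its end, in the units of the state.
- r.read_state(): the state, without advancing time (a new reading comes with each control period).
- r.camera(name): name is "scene" or "side" or "wrist"; returns a dict with "pixels" (400x640x3 uint8, red, green, blue), "camera_matrix" (3x3 intrinsics, pixels), "cam_to_world" (4x4, takes a point from camera to world coordinates); the wrist camera has in their place "hand_eye" (4x4, takes a point from camera to tool coordinates, whose origin is the TCP and whose axes are the flange's). Camera axes: x right, y up, looking along -z (the intrinsics and any distortion apply to the point x, -y, -z); pixel columns grow to the right and rows downward; lengths in m; the calibration is good to about 2 mm. The wrist camera is an equidistant fisheye: a pixel r from the principal point sees the ray r / f radians off the axis. A picture is of the moment at which its call begins: read the wrist's pose just before it. There is no depth.
- r.close_job(): hands the job in; it is judged then, once.
The state is a dict: "time": time; "joint_positions": joint angles; "joint_vel": joint speeds; "joint_torque": joint torques, N m; "ee_pos": TCP position; "eef_rot": TCP orientation; "ft_force": force on the tool from outside, world axes, zero at the start; "torque": the same for the moment, N m; "width": finger opening in m; "grip_force": force on a finger pad.
Only numpy, scipy, OpenCV 4.12 (cv2) and the standard library are available. Lean on these libraries where they do the work, as an engineer would, in place of code of your own. Each camera call takes 0.05 s, during which the arm holds its last target. There are 200 camera calls.

## Working session

There is one attempt and no reset: what is moved stays moved. The work goes in short steps, Python scripts to look and compute and a tool call to move; the robot and the scene stay as the last step left them, time stands still between calls to the robot, and variables do not carry over. Pictures are saved under pics/ and viewed, at most 10 in all, crops included, and the job is handed in when it is done.

Besides the shell and the picture viewer there is one more tool, called after "Call:" by a JSON object that holds its "fn" and its "kwargs", one argument or row to a line. play_rows: Moves the arm, as the interface text tells. Shifts and turns lie within -1 to 1; 1 stands for 200 mm of shift or pi rad of turn. Its arguments: {"type":"object","properties":{"claw":{"type":"array"},"delta_pos":{"type":"array"},"delta_rot":{"type":"array"},"squeeze":{"type":"number"}},"required":["claw","delta_pos","delta_rot"]}

```bash
mkdir -p pics; ls; cat > h.py <<'E'
import numpy as np, cv2
from bench import r
from scipy.spatial.transform import Rotation as R
def snap(n,f):
    s=r.read_state(); c=r.camera(n); cv2.imwrite('pics/'+f+'.png',c['pixels'][:,:,::-1])
    T=c.get('cam_to_world')
    if T is None:
        W=np.eye(4);W[:3,:3]=R.from_quat(s['eef_rot']).as_matrix();W[:3,3]=s['ee_pos'];T=W@np.array(c['hand_eye'])
    np.savez('pics/'+f+'.npz',K=c['camera_matrix'],T=T,fish=(n=='wrist'),**{k:v for k,v in c.items() if k in('distortion',)})
    return c
def ray(f,u,v):
    d=np.load('pics/'+f+'.npz');K=d['K'];T=d['T']
    x=(u-K[0,2])/K[0,0];y=(v-K[1,2])/K[1,1]
    if d['fish']:
        t=np.hypot(x,y);k=np.sin(t)/t if t>1e-9 else 1;p=np.array([x*k,-y*k,-np.cos(t)])
    else: p=np.array([x,-y,-1.])
    p/=np.linalg.norm(p);return T[:3,3],T[:3,:3]@p
def onz(f,u,v,z):
    o,d=ray(f,u,v);return o+d*(z-o[2])/d[2]
def tri(*obs):
    A=np.zeros((3,3));b=np.zeros(3)
    L=[ray(*q) for q in obs]
    for o,d in L:
        M=np.eye(3)-np.outer(d,d);A+=M;b+=M@o
    p=np.linalg.solve(A,b);return p,[np.linalg.norm(np.cross(p-o,d)) for o,d in L]
E
python3 - <<'E'
from h import *
for n in('scene','side','wrist'):
    c=snap(n,n+'0');print(n,[k for k in c],c['camera_matrix'].tolist());
    if 'cam_to_world' in c:print(np.round(c['cam_to_world'],3).tolist())
s=r.read_state();print(s,r.grip_point_offset)
E
```

```text
pics
scene ['pixels', 'camera_matrix', 'cam_to_world'] [[364.46520296846853, 0.0, 321.9040015232857], [0.0, 364.46520296846853, 197.60184407735687], [0.0, 0.0, 1.0]]
[[-0.27, -0.537, 0.799, 1.399], [0.963, -0.14, 0.232, 0.272], [-0.012, 0.832, 0.554, 0.668], [0.0, 0.0, 0.0, 1.0]]
side ['pixels', 'camera_matrix', 'cam_to_world'] [[515.3899204945257, 0.0, 314.86541613948094], [0.0, 515.3899204945257, 195.88805952479444], [0.0, 0.0, 1.0]]
[[-0.997, 0.058, -0.05, 0.47], [-0.077, -0.764, 0.64, 0.966], [-0.001, 0.642, 0.766, 1.183], [0.0, 0.0, 0.0, 1.0]]
wrist ['pixels', 'camera_matrix', 'hand_eye'] [[309.70691628693146, 0.0, 325.06288573820535], [0.0, 309.70691628693146, 197.03023492256847], [0.0, 0.0, 1.0]]
{'time': 0.15, 'joint_positions': array([ 1.29843704,  0.33270302, -0.06470646,  1.4607245 ,  0.02158905,
        1.34989692, -0.08851855]), 'joint_vel': array([-0.00091661, -0.00258437,  0.00152406, -0.00161997,  0.00132635,
       -0.00274277,  0.0010839 ]), 'joint_torque': array([ 1.18592689e-03, -6.23633695e+01,  2.50434713e-02, -3.90142500e+01,
       -6.11673854e-02,  3.72595573e-02,  1.30121912e-04]), 'ee_pos': array([ 0.15441966, -0.60533206,  0.22196292]), 'eef_rot': array([ 9.92212435e-01,  1.24556075e-01, -8.01012649e-05, -5.12307871e-04]), 'ft_force': array([-0.39004901, -0.43333715,  0.49825861]), 'torque': array([-0.06568944,  0.01919684,  0.05151051]), 'grip_force': 0.0, 'width': 0.08711617611713392} 0.0187
```

View pics/scene0.png

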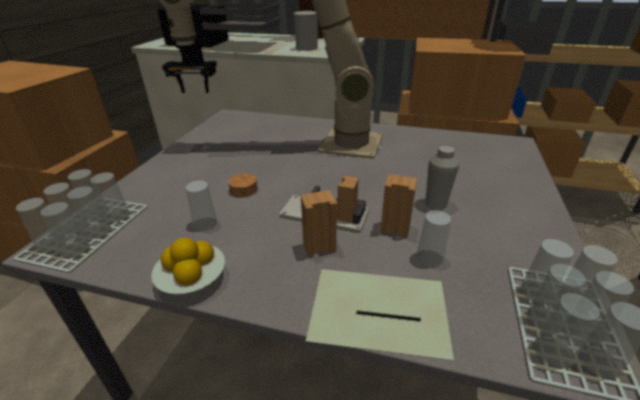

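View pics/side0.png

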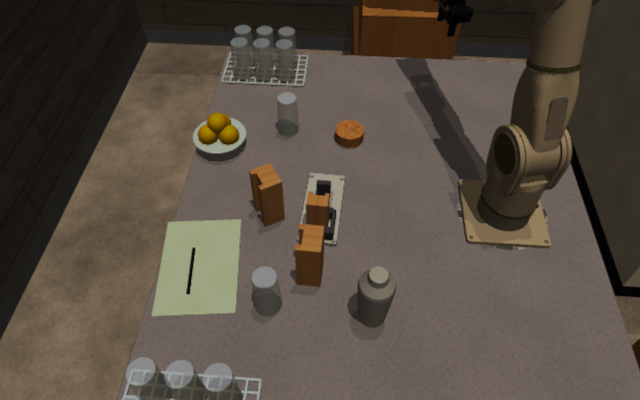

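The scene view shows the clamp at about (325,208), its block at (347,195), the tab at (316,190), and larger decoy blocks at (319,222) and (398,205). In the side view the clamp is at (325,208), with the block at (317,207), the tab at (323,187) and the fixed jaw at (328,225).

```bash
python3 - <<'E'
from h import *
a=cv2.imread('pics/scene0.png')[160:270,260:460];b=cv2.imread('pics/side0.png')[155:295,240:400]
a=cv2.resize(a,(800,440),interpolation=cv2.INTER_CUBIC)[:, :800]
a=cv2.resize(a,(400,220));a=cv2.resize(cv2.imread('pics/scene0.png')[170:260,270:420],(400,240),interpolation=3)
b=cv2.resize(b,(640,560),interpolation=3)
cv2.imwrite('pics/c0.png',b)
for n,u,v in(('side0',312,175),('side0',345,176),('side0',337,241),('side0',300,238)):print(onz(n,u,v,.015))
for n,u,v in(('scene0',347,180),('side0',318,196)):print('blocktop',onz(n,u,v,.135))
for n,u,v in(('scene0',316,187),('side0',323,183)):print('tab',onz(n,u,v,.09))
for n,z,p in (('glass_b',.135,('scene0',436,217)),('gb',.135,('side0',264,275)),('sh',.195,('side0',378,273)),('bigblk_top',.15,('scene0',400,182)),('bb',.15,('side0',311,234)),('blk2',.15,('scene0',318,198)),('',.15,('side0',266,173)),('coast',.04,('side0',349,129)),('glassa',.135,('side0',287,98))): print(n,onz(*p,z))
E
```

```text
[ 0.56080914 -0.09259799  0.015     ]
[ 0.45989261 -0.09614183  0.015     ]
[0.47242907 0.14706584 0.015     ]
[0.57506129 0.14476987 0.015     ]
blocktop [0.52645524 0.09400731 0.135     ]
blocktop [0.52956359 0.0899987  0.135     ]
tab [ 0.51571951 -0.00192805  0.09      ]
tab [0.52151263 0.00347691 0.09      ]
glass_b [0.64296978 0.34031332 0.135     ]
gb [0.6385863  0.34141023 0.135     ]
sh [0.37690774 0.35278058 0.195     ]
bigblk_top [0.52524584 0.24091621 0.15      ]
bb [0.53703117 0.22566443 0.15      ]
blk2 [0.65711394 0.04653836 0.15      ]
 [0.67554877 0.03194102 0.15      ]
coast [ 0.45520225 -0.2802308   0.04      ]
glassa [ 0.65647946 -0.30515155  0.135     ]
```

View pics/c0.png

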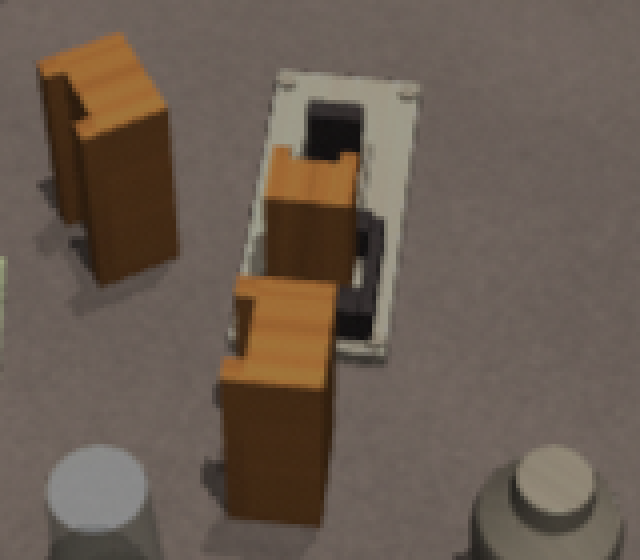

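The crop shows the backstop on the robot side (world -x), so clamp +x points along world +x. The block's channel faces the tab. The tab is at crop (335,105), and the decoys stand on either side of the block.

Call:
{"fn": "play_rows", "kwargs": {
  "claw": [0,0,0,0,0,0,0,0],
  "delta_pos": [
    [0,0,-0.2],
    [0.1,0,-0.2],
    [0.2,0,-0.2],
    [0.22,-0.02,-0.1],
    [0.22,-0.02,0],
    [0.22,-0.02,0],
    [0.22,-0.03,0],
    [0.22,-0.03,0]
  ],
  "delta_rot": [
    [0,0,0],
    [0,0,-0.0115],
    [0,0,-0.0225],
    [0,0,-0.0225],
    [0,0,-0.0225],
    [0,0,-0.0225],
    [0,0,-0.0225],
    [0,0,-0.0225]
  ]
}}

```text
time: 0.95
ee_pos: [0.3897, -0.464, 0.3574]
eef_rot: [0.937, 0.349, -0.0, -0.0]
ft_force: [1.6, -0.5, 0.6]
width: 0.0871
grip_force: 0.0
```

Call:
{"fn": "play_rows", "kwargs": {
  "claw": [0,0,0,0,0,0,0,0],
  "delta_pos": [
    [0.22,-0.03,0],
    [0.22,-0.03,0],
    [0.22,-0.03,0],
    [0.22,-0.03,0],
    [0.22,-0.03,0],
    [0.22,-0.03,0],
    [0.22,-0.03,0],
    [0.22,-0.03,0]
  ],
  "delta_rot": [
    [0,0,-0.0225],
    [0,0,-0.0225],
    [0,0,-0.0225],
    [0,0,-0.0225],
    [0,0,-0.0225],
    [0,0,-0.0225],
    [0,0,-0.0225],
    [0,0,-0.0225]
  ]
}}

```text
time: 1.75
ee_pos: [0.5499, -0.1523, 0.3575]
eef_rot: [0.803, 0.597, -0.0, -0.0]
ft_force: [1.0, -0.2, -0.1]
width: 0.0868
grip_force: 0.0
```

```bash
python3 - <<'E'
from h import *
s=r.read_state();print(s['time'],s['ee_pos'],R.from_quat(s['eef_rot']).as_matrix().round(3).tolist(),s['joint_positions'].round(2))
E
```

```text
1.75 [ 0.54989225 -0.15228018  0.3575356 ] [[0.288, 0.958, -0.0], [0.958, -0.288, 0.0], [-0.0, -0.0, -1.0]] [ 0.63  0.22 -0.53  1.35  0.11  1.6  -0.18]
```

Call:
{"fn": "play_rows", "kwargs": {
  "claw": [0,0,0,0,0,0,0],
  "delta_pos": [
    [0.15,-0.05,0],
    [0.15,-0.05,0],
    [0.15,-0.05,0],
    [0.15,-0.05,0],
    [0.15,-0.05,0],
    [0,0,0],
    [0,0,0]
  ],
  "delta_rot": [
    [0,0,-0.0147],
    [0,0,-0.0147],
    [0,0,-0.0147],
    [0,0,-0.0147],
    [0,0,-0.0147],
    [0,0,0],
    [0,0,0]
  ]
}}

```text
time: 2.45
ee_pos: [0.5305, 0.0038, 0.3582]
eef_rot: [0.729, 0.685, -0.0, 0.0]
ft_force: [-0.6, -0.1, 0.1]
width: 0.0871
grip_force: 0.0
```

```bash
python3 - <<'E'
from h import *
c=snap('wrist','w1');print(np.round(c['hand_eye'],3).tolist())
s=r.read_state();print(s['time'],s['ee_pos'],R.from_quat(s['eef_rot']).as_matrix().round(3).tolist(),s['joint_positions'].round(2))
E
```

```text
[[0.001, 0.957, 0.292, 0.079], [1.0, -0.001, 0.0, -0.001], [0.0, 0.292, -0.957, -0.162], [0.0, 0.0, 0.0, 1.0]]
2.5 [0.5307447  0.00259032 0.35795915] [[0.064, 0.998, 0.0], [0.998, -0.064, -0.001], [-0.001, 0.0, -1.0]] [ 0.5   0.14 -0.65  1.44  0.08  1.59 -0.22]
```

View pics/w1.png

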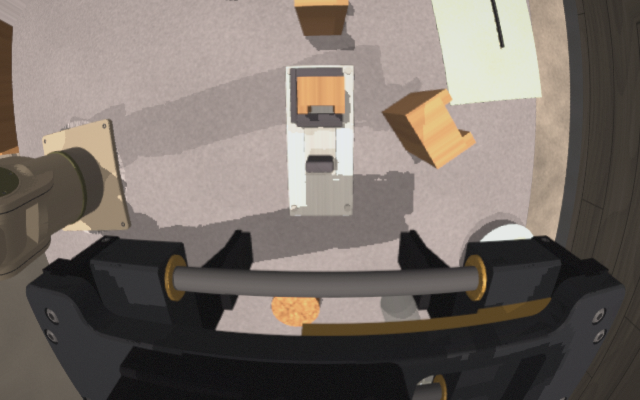

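The wrist view shows the bed with corners near (287,67), (354,67), (353,214) and (289,214). The block top is around (297–345, 72–115), the tab top near (319,158), and decoys at (322,15) and (430,125).

```bash
python3 - <<'E'
import cv2
a=cv2.imread('pics/w1.png')[55:225,270:370]
cv2.imwrite('pics/c1.png',cv2.resize(cv2.rotate(a,cv2.ROTATE_90_CLOCKWISE),(800,470),interpolation=cv2.INTER_CUBIC))
E
```

```text
(no output)
```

View pics/c1.png

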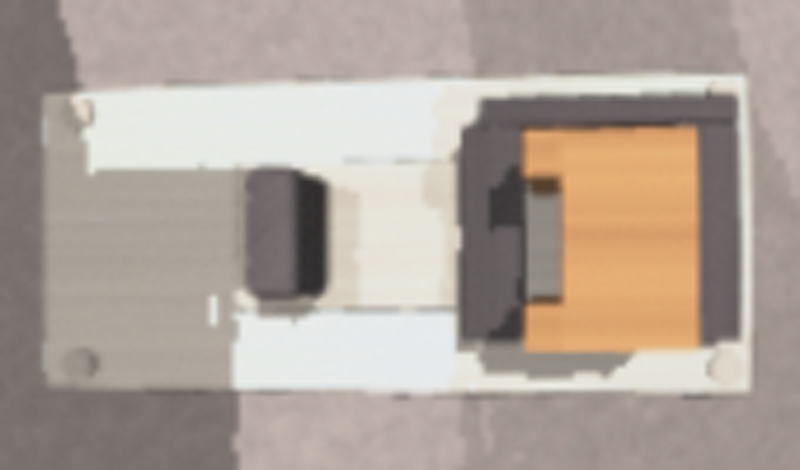

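```bash
python3 - <<'E'
from h import *
w=lambda X,Y:('w1',270-.5+Y/4.7,224.5-X/4.706)
B=[onz(*w(*p),.015) for p in((42,93),(42,387),(751,392),(745,75))]
print('bed',np.round(B,4).tolist())
print('len',[np.linalg.norm(B[i]-B[i-1]).round(4) for i in range(4)])
T=[onz(*w(*p),.135) for p in((523,128),(697,126),(697,350),(525,351))]
print('blk',np.round(T,4).tolist(),[np.linalg.norm(T[i]-T[i-1]).round(4) for i in range(4)])
G=[onz(*w(*p),.09) for p in((247,168),(298,168),(298,300),(247,300))]
print('tab',np.round(G,4).tolist(),np.mean(G,0),[np.linalg.norm(G[i]-G[i-1]).round(4) for i in range(4)])
for a,b in((w(697,350),('side0',306.5,205)),(w(697,126),('side0',328.5,206)),(w(247,168),('side0',330.5,180.5)),(w(247,300),('side0',317,180))):print(tri(a,b))
ex=np.array(B[2])+B[1]-B[0]-B[3]; ey=np.array(B[2])+B[3]-B[0]-B[1]
print('yaw',np.arctan2(ex[1],ex[0]),np.arctan2(-ey[0],ey[1]))
u=ey[:2]/np.linalg.norm(ey[:2]);c=np.mean(B,0)[:2];v=np.array([u[1],-u[0]])
o=c+u*.0525;print('origin',o)
for n,P in(('blk',T),('tab',G)):
    print(n,[(np.dot(p[:2]-o,v).round(4),np.dot(p[:2]-o,u).round(4)) for p in P])
E
```

```text
bed [[0.461, -0.1013, 0.015], [0.57, -0.1079, 0.015], [0.5835, 0.1465, 0.015], [0.4756, 0.1516, 0.015]]
len [np.float64(0.2533), np.float64(0.1092), np.float64(0.2548), np.float64(0.1081)]
blk [[0.4995, 0.075, 0.135], [0.5021, 0.1212, 0.135], [0.5601, 0.1173, 0.135], [0.5578, 0.0718, 0.135]] [np.float64(0.0584), np.float64(0.0462), np.float64(0.0581), np.float64(0.0456)]
tab [[0.501, -0.0096, 0.09], [0.5022, 0.0061, 0.09], [0.5417, 0.0036, 0.09], [0.5409, -0.0121, 0.09]] [ 0.52144278 -0.00300081  0.09      ] [np.float64(0.0399), np.float64(0.0157), np.float64(0.0396), np.float64(0.0157)]
(array([0.55919372, 0.11787165, 0.12878988]), [np.float64(0.0013471640875988916), np.float64(0.0013471640875989072)])
(array([0.50089471, 0.12114959, 0.13382224]), [np.float64(0.0011261898843792585), np.float64(0.0011261898843793574)])
(array([ 0.50088485, -0.01016874,  0.08712504]), [np.float64(0.00010775977064437515), np.float64(0.0001077597706442364)])
(array([ 0.54038279, -0.01395514,  0.08164649]), [np.float64(0.0005863005957651165), np.float64(0.0005863005957652089)])
yaw -0.05417717608869643 -0.055292290156415444
origin [0.52540024 0.07462606]
blk [(np.float64(-0.0259), np.float64(-0.001)), (np.float64(-0.0258), np.float64(0.0452)), (np.float64(0.0323), np.float64(0.0446)), (np.float64(0.0325), np.float64(-0.001))]
tab [(np.float64(-0.0197), np.float64(-0.0854)), (np.float64(-0.0194), np.float64(-0.0697)), (np.float64(0.0202), np.float64(-0.07)), (np.float64(0.0202), np.float64(-0.0857))]
```

Call:
{"fn": "play_rows", "kwargs": {
  "claw": [0,0,0,0,0,0,0,0],
  "delta_pos": [
    [-0.031,-0.045,0.1],
    [0,0,0.22],
    [0,0,0.22],
    [0,0,0.22],
    [0,0,0.22],
    [0,0,0.22],
    [0,0,0.2],
    [0,0,0.09]
  ],
  "delta_rot": [
    [0,0,-0.003],
    [0,0,0],
    [0,0,0],
    [0,0,0],
    [0,0,0],
    [0,0,0],
    [0,0,0],
    [0,0,0]
  ]
}}

```text
time: 3.3
ee_pos: [0.5193, -0.0043, 0.056]
eef_rot: [0.727, 0.687, -0.002, -0.002]
ft_force: [0.6, -0.2, 0.3]
width: 0.0869
grip_force: 0.0
```

Call:
{"fn": "play_rows", "kwargs": {
  "claw": [0.3,0.5,0.7,0.7,0.7,0.7,0.7,0.7],
  "delta_pos": [
    [0,0,0],
    [0,0,0],
    [0,0,0],
    [0,0,0],
    [0,0,0],
    [0,0,0],
    [0,0,0],
    [0,0,0]
  ],
  "delta_rot": [
    [0,0,0],
    [0,0,0],
    [0,0,0],
    [0,0,0],
    [0,0,0],
    [0,0,0],
    [0,0,0],
    [0,0,0]
  ],
  "squeeze": 20
}}

```text
time: 4.1
ee_pos: [0.5217, -0.003, 0.0602]
eef_rot: [0.726, 0.687, 0.0, 0.0]
ft_force: [-0.8, 0.2, 2.2]
width: 0.0398
grip_force: 20.0
```

Call:
{"fn": "play_rows", "kwargs": {
  "claw": [0.7,0.7,0.7,0.7,0.7,0.7,0.7,0.7],
  "delta_pos": [
    [-0.028,0,0],
    [-0.028,0,0],
    [-0.028,0,0],
    [-0.028,0,0],
    [-0.028,0,0],
    [-0.028,0,0],
    [0,0,0],
    [0,0,0]
  ],
  "delta_rot": [
    [0,0,0],
    [0,0,0],
    [0,0,0],
    [0,0,0],
    [0,0,0],
    [0,0,0],
    [0,0,0],
    [0,0,0]
  ]
}}

```text
time: 4.9
ee_pos: [0.5198, -0.0381, 0.0601]
eef_rot: [0.727, 0.687, -0.0, 0.001]
ft_force: [-1.0, -0.2, 5.5]
width: 0.0403
grip_force: 20.0
```

Call:
{"fn": "play_rows", "kwargs": {
  "claw": [0.4,0.1,0,0,0,0,0,0],
  "delta_pos": [
    [0,0,0],
    [0,0,0],
    [0,0,0],
    [0,0,-0.2],
    [0,0,-0.2],
    [0,0,-0.2],
    [0,0,-0.2],
    [0,0,0]
  ],
  "delta_rot": [
    [0,0,0],
    [0,0,0],
    [0,0,0],
    [0,0,0],
    [0,0,0],
    [0,0,0],
    [0,0,0],
    [0,0,0]
  ]
}}

```text
time: 5.7
ee_pos: [0.5221, -0.0366, 0.2251]
eef_rot: [0.726, 0.687, 0.002, 0.003]
ft_force: [0.2, 0.7, -0.6]
width: 0.0861
grip_force: 0.0
```

```bash
python3 - <<'E'
from h import *
c=snap('wrist','w2')
s=r.read_state();print(s['time'],s['ee_pos'],R.from_quat(s['eef_rot']).as_matrix().round(3).tolist())
a=cv2.imread('pics/w2.png')[0:300,220:420];cv2.imwrite('pics/c2.png',cv2.resize(a,(400,600),interpolation=3))
E
```

```text
5.75 [ 0.52093303 -0.03676195  0.22221098] [[0.055, 0.998, 0.004], [0.998, -0.055, -0.001], [-0.001, 0.004, -1.0]]
```

View pics/c2.png

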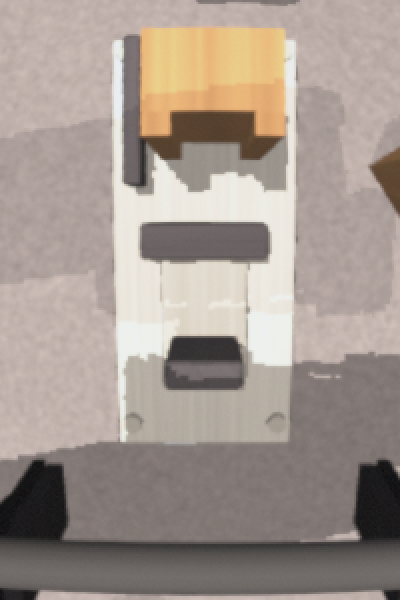

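The jaw is open: its block is at crop v≈240 and well clear of the wooden block. The block top's front edge runs from (140,135) to (286,135) in the crop, so it hasn't moved.

```bash
python3 - <<'E'
from h import *
w=lambda X,Y:('w1',270-.5+Y/4.7,224.5-X/4.706)
q=lambda X,Y:('w2',220+X/2-.25,Y/2-.25)
print(tri(w(523,128),q(140,136)),tri(w(525,351),q(286,136)))
P=[onz(*q(*p),.135) for p in((140,136),(286,136))];print(P)
print('decoy2',[onz('w1',384,112,z) for z in(.02,.12,.15)])
print('jawfront', onz(*q(205,222),.05),'tab',onz(*q(204,377),.09))
E
```

```text
(array([0.49962987, 0.07501239, 0.13377752]), [np.float64(0.0002667597398080467), np.float64(0.00026675973980800727)]) (array([0.5579125 , 0.07174667, 0.13646589]), [np.float64(0.0002205980215416881), np.float64(0.00022059802154166523)])
[array([0.50001692, 0.07486307, 0.135     ]), array([0.5583064 , 0.07181765, 0.135     ])]
decoy2 [array([0.62928634, 0.06754832, 0.02      ]), array([0.61039829, 0.07060029, 0.12      ]), array([0.60473187, 0.07151589, 0.15      ])]
jawfront [0.52379271 0.03638093 0.05      ] tab [ 0.5191231  -0.03902468  0.09      ]
```

```bash
python3 - <<'E'
from h import *
f=lambda X,Y:('side0',240+X/4,155+Y/4)
for b,t in(((178,257),(165,108)),((103,285),(80,138)),((320,525),(325,383)),((230,517),(222,382))):
    p=onz(*f(*b),0);o,d=ray(*f(*t))
    k=((p-o)[:2]@d[:2])/(d[:2]@d[:2]);print('base',p,'top z',(o+k*d))
E
```

```text
base [0.62730615 0.07181493 0.        ] top z [0.62844707 0.07201718 0.16229466]
base [0.67782001 0.10086597 0.        ] top z [0.6808648  0.10160874 0.16155686]
base [0.509691   0.28349855 0.        ] top z [0.50788522 0.2833981  0.16540259]
base [0.56888087 0.28204141 0.        ] top z [0.56946804 0.28212685 0.15760451]
```

Call:
{"fn": "play_rows", "kwargs": {
  "claw": [0,0,0,0,0,0,0,0],
  "delta_pos": [
    [0.2,0.01,0],
    [0.22,0,0],
    [0.2,0,0],
    [0.0465,0,0],
    [0,0,0.2],
    [0,0,0.2],
    [0,0,0.14],
    [0,0,0]
  ],
  "delta_rot": [
    [0,0,0],
    [0,0,0],
    [0,0,0],
    [0,0,0],
    [0,0,0],
    [0,0,0],
    [0,0,0],
    [0,0,0]
  ]
}}

```text
time: 6.55
ee_pos: [0.5258, 0.095, 0.1072]
eef_rot: [0.726, 0.687, -0.003, -0.002]
ft_force: [0.1, 0.3, 0.5]
width: 0.0871
grip_force: 0.0
```

Call:
{"fn": "play_rows", "kwargs": {
  "claw": [0,0],
  "delta_pos": [
    [0,0,0.05],
    [0,0,0]
  ],
  "delta_rot": [
    [0,0,0],
    [0,0,0]
  ]
}}

```text
time: 6.75
ee_pos: [0.5291, 0.0962, 0.1019]
eef_rot: [0.726, 0.687, -0.0, 0.0]
ft_force: [0.3, -0.2, -0.1]
width: 0.0871
grip_force: 0.0
```

```bash
python3 - <<'E'
from h import *
s=r.read_state();print(s['time'],s['ee_pos'],R.from_quat(s['eef_rot']).as_matrix().round(3).tolist(),s['ft_force'])
E
```

```text
6.75 [0.52913554 0.09619473 0.10189449] [[0.055, 0.998, 0.0], [0.998, -0.055, -0.0], [-0.0, 0.0, -1.0]] [ 0.31930241 -0.19678444 -0.09283117]
```

Call:
{"fn": "play_rows", "kwargs": {
  "claw": [0.15,0.25,0.35,0.45,0.5,0.5,0.5,0.5],
  "delta_pos": [
    [0,0.005,0],
    [0,0,0],
    [0,0,0],
    [0,0,0],
    [0,0,0],
    [0,0,0],
    [0,0,0],
    [0,0,0]
  ],
  "delta_rot": [
    [0,0,0],
    [0,0,0],
    [0,0,0],
    [0,0,0],
    [0,0,0],
    [0,0,0],
    [0,0,0],
    [0,0,0]
  ],
  "squeeze": 25
}}

```text
time: 7.55
ee_pos: [0.5302, 0.0965, 0.1022]
eef_rot: [0.726, 0.687, 0.0, 0.0]
ft_force: [0.3, -0.7, 3.6]
width: 0.0574
grip_force: 25.0
```

Call:
{"fn": "play_rows", "kwargs": {
  "claw": [0.6,0.6,0.6,0.6,0.6,0.6,0.6,0.6],
  "delta_pos": [
    [0,0,-0.02],
    [-0.01,0,-0.04],
    [-0.015,0,-0.06],
    [0,0,-0.1],
    [0,0,-0.1],
    [0,0,-0.1],
    [0,0,0],
    [0,0,0]
  ],
  "delta_rot": [
    [0,0,0],
    [0,0,0],
    [0,0,0],
    [0,0,0],
    [0,0,0],
    [0,0,0],
    [0,0,0],
    [0,0,0]
  ]
}}

```text
time: 8.35
ee_pos: [0.5297, 0.0912, 0.186]
eef_rot: [0.726, 0.687, 0.0, 0.0]
ft_force: [0.2, 0.3, -3.1]
width: 0.0576
grip_force: 25.0
```

```bash
python3 - <<'E'
from h import *
s=r.read_state();print(s['time'],s['ee_pos'],R.from_quat(s['eef_rot']).as_matrix().round(3).tolist(),s['ft_force'],s['joint_positions'].round(2),s['width'])
E
```

```text
8.35 [0.52973341 0.09115378 0.18602327] [[0.055, 0.998, 0.001], [0.998, -0.055, -0.0], [-0.0, 0.001, -1.0]] [ 0.24586802  0.32919833 -3.10804104] [ 0.38  0.24 -0.73  1.71  0.17  1.25 -0.44] 0.05760590825628089
```

Call:
{"fn": "play_rows", "kwargs": {
  "claw": [0.6,0.6,0.6,0.6,0.6,0.6,0.6,0.6],
  "delta_pos": [
    [0,0,0],
    [0,0,0],
    [0,0,0],
    [0,0,0],
    [0,0,0],
    [0,0,0],
    [0,0,0],
    [0,0,0]
  ],
  "delta_rot": [
    [0,0,-0.02],
    [0,0,-0.04],
    [0,0,-0.04],
    [0,0,-0.04],
    [0,0,-0.04],
    [0,0,-0.04],
    [0,0,-0.04],
    [0,0,-0.04]
  ]
}}

```text
time: 9.15
ee_pos: [0.529, 0.0912, 0.1846]
eef_rot: [0.333, 0.943, -0.0, -0.001]
ft_force: [0.2, -0.8, -2.4]
width: 0.0577
grip_force: 25.0
```

Call:
{"fn": "play_rows", "kwargs": {
  "claw": [0.6,0.6,0.6,0.6,0.6,0.6,0.6,0.6],
  "delta_pos": [
    [0,0,0],
    [0,0,0],
    [0,0,0],
    [0,0,0],
    [0,0,0],
    [0,0,0],
    [0,0,0],
    [0,0,0]
  ],
  "delta_rot": [
    [0,0,-0.04],
    [0,0,-0.04],
    [0,0,-0.04],
    [0,0,-0.04],
    [0,0,-0.03],
    [0,0,-0.01],
    [0,0,0],
    [0,0,0]
  ]
}}

```text
time: 9.95
ee_pos: [0.5295, 0.0913, 0.1855]
eef_rot: [0.029, 1.0, -0.0, -0.0]
ft_force: [-0.8, 0.4, -2.8]
width: 0.0575
grip_force: 25.0
```

```bash
python3 - <<'E'
from h import *
s=r.read_state();M=R.from_quat(s['eef_rot']).as_matrix();print(s['time'],s['ee_pos'],M.round(3).tolist(),s['ft_force'],s['joint_positions'].round(2),s['width'])
print('tool-y yaw',np.arctan2(M[1,1],M[0,1])+np.pi/2, np.arctan2(M[1,1],M[0,1])-np.pi/2)
print('delta tool',M.T@(np.array([.5281,.088,s['ee_pos'][2]])-s['ee_pos']))
snap('wrist','w3')
a=cv2.imread('pics/w3.png');cv2.imwrite('pics/w3b.png',a)
E
```

```text
9.95 [0.52949667 0.09128982 0.18548294] [[-0.998, 0.057, -0.001], [0.057, 0.998, -0.0], [0.001, -0.0, -1.0]] [-0.80292433  0.39146333 -2.76484089] [ 0.56  0.29 -0.94  1.71  0.25  1.27  1.07] 0.05754158417112697
tool-y yaw 3.0843965445271087 -0.05719610906268424
delta tool [ 1.20632411e-03 -3.36427911e-03  1.10109607e-06]
```

View pics/w3.png

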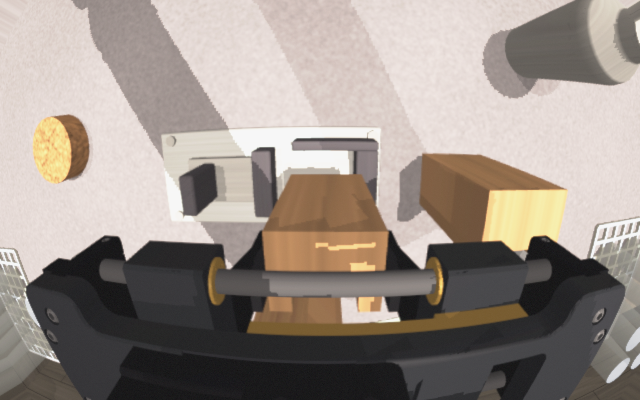

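The block is held with its channel towards world +x (picture bottom, U opening near (340,305)). The open jaws at (263,180) and (365,175) are clear of it.

Call:
{"fn": "play_rows", "kwargs": {
  "claw": [0.6,0.6,0.6,0.6,0.6,0.6,0.6,0.6],
  "delta_pos": [
    [0.006,-0.017,0],
    [0,0,0.08],
    [0,0,0.1],
    [0,0,0.1],
    [0,0,0.06],
    [0,0,0.04],
    [0,0,0],
    [0,0,0]
  ],
  "delta_rot": [
    [0,0,-0.001],
    [0,0,0],
    [0,0,0],
    [0,0,0],
    [0,0,0],
    [0,0,0],
    [0,0,0],
    [0,0,0]
  ]
}}

```text
time: 10.8
ee_pos: [0.5286, 0.0883, 0.1103]
eef_rot: [0.026, 1.0, 0.0, 0.0]
ft_force: [-0.1, 0.8, -2.2]
width: 0.0578
grip_force: 25.0
```

Call:
{"fn": "play_rows", "kwargs": {
  "claw": [0.6,0.6,0.6,0.6],
  "delta_pos": [
    [0,0,0.015],
    [0,0,0.01],
    [0,0,0.005],
    [0,0,0]
  ],
  "delta_rot": [
    [0,0,0],
    [0,0,0],
    [0,0,0],
    [0,0,0]
  ]
}}

```text
time: 11.2
ee_pos: [0.5283, 0.0881, 0.1039]
eef_rot: [0.026, 1.0, -0.0, 0.0]
ft_force: [-0.1, 0.7, -3.0]
width: 0.0581
grip_force: 25.0
```

Call:
{"fn": "play_rows", "kwargs": {
  "claw": [0.6,0.6,0.6,0.6],
  "delta_pos": [
    [0,0,0.005],
    [0,0,0.004],
    [0,0,0],
    [0,0,0]
  ],
  "delta_rot": [
    [0,0,0],
    [0,0,0],
    [0,0,0],
    [0,0,0]
  ]
}}

```text
time: 11.6
ee_pos: [0.5285, 0.0881, 0.1022]
eef_rot: [0.026, 1.0, -0.0, 0.0]
ft_force: [-0.0, -0.7, -0.5]
width: 0.0581
grip_force: 25.0
```

Call:
{"fn": "play_rows", "kwargs": {
  "claw": [0.25,0.15,0.05,0,0,0,0,0],
  "delta_pos": [
    [0,0,0.002],
    [0,0,0],
    [0,0,0],
    [0,0,0],
    [0,0,-0.1],
    [0,0,-0.2],
    [0,0,-0.2],
    [0,0,-0.1]
  ],
  "delta_rot": [
    [0,0,0],
    [0,0,0],
    [0,0,0],
    [0,0,0],
    [0,0,0],
    [0,0,0],
    [0,0,0],
    [0,0,0]
  ]
}}

```text
time: 12.4
ee_pos: [0.5292, 0.0887, 0.2251]
eef_rot: [0.026, 1.0, 0.0, 0.002]
ft_force: [-0.4, -0.3, -0.4]
width: 0.0869
grip_force: 0.0
```

```bash
python3 - <<'E'
from h import *
s=r.read_state();M=R.from_quat(s['eef_rot']).as_matrix();print(s['time'],s['ee_pos'],s['ft_force'],s['width'])
snap('side','s4');snap('scene','n4')
a=cv2.resize(cv2.imread('pics/s4.png')[155:295,240:400],(400,350),interpolation=3);b=cv2.resize(cv2.imread('pics/n4.png')[160:250,270:370],(390,350),interpolation=3)
cv2.imwrite('pics/c4.png',np.hstack([a,b]))
E
```

```text
12.4 [0.52923906 0.08873089 0.22507553] [-0.41329934 -0.30941151 -0.43879783] 0.08692987501936401
```

View pics/c4.png

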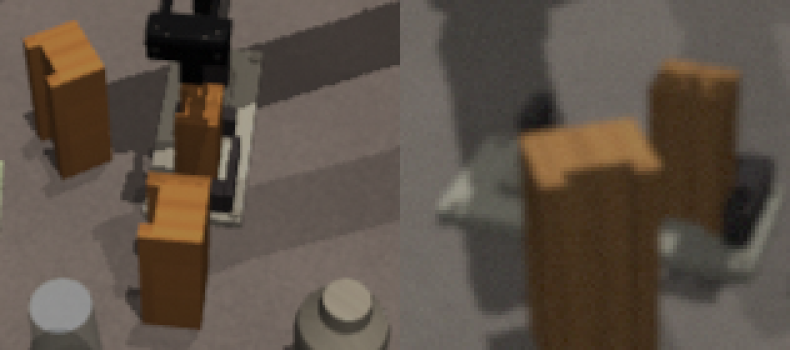

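The block stands upright in the clamp with its channel towards +x. Next I turn the gripper back and go to the tab.

Call:
{"fn": "play_rows", "kwargs": {
  "claw": [0,0,0,0,0,0,0,0],
  "delta_pos": [
    [0,0,-0.05],
    [0,-0.05,-0.05],
    [0,-0.05,0],
    [0,-0.05,0],
    [0,0,0],
    [0,0,0],
    [0,0,0],
    [0,0,0]
  ],
  "delta_rot": [
    [0,0,0.02],
    [0,0,0.045],
    [0,0,0.045],
    [0,0,0.045],
    [0,0,0.045],
    [0,0,0.045],
    [0,0,0.045],
    [0,0,0.045]
  ]
}}

```text
time: 13.3
ee_pos: [0.5204, 0.0591, 0.2406]
eef_rot: [0.527, 0.85, -0.0, -0.001]
ft_force: [-0.8, 0.1, 0.5]
width: 0.0868
grip_force: 0.0
```

Call:
{"fn": "play_rows", "kwargs": {
  "claw": [0,0,0,0,0,0],
  "delta_pos": [
    [0,0,0],
    [0,0,0],
    [0,0,0],
    [0,0,0],
    [0,0,0],
    [0,0,0]
  ],
  "delta_rot": [
    [0,0,0.045],
    [0,0,0.045],
    [0,0,0.045],
    [0,0,0.03],
    [0,0,0],
    [0,0,0]
  ]
}}

```text
time: 13.9
ee_pos: [0.5205, 0.0592, 0.241]
eef_rot: [0.724, 0.69, -0.0, -0.0]
ft_force: [0.3, 0.4, -0.3]
width: 0.0873
grip_force: 0.0
```

```bash
python3 - <<'E'
from h import *
s=r.read_state();M=R.from_quat(s['eef_rot']).as_matrix();print(s['time'],s['ee_pos'],M.round(3).tolist(),s['ft_force'],s['width'])
print('delta tool',M.T@(np.array([.5197,-.038,.06])-s['ee_pos'])/.2)
E
```

```text
13.9 [0.5204928  0.05921121 0.24099079] [[0.049, 0.999, -0.001], [0.999, -0.049, -0.0], [-0.0, -0.001, -1.0]] [ 0.32864876  0.44869063 -0.32837701] 0.08730669947070635
delta tool [-0.4855096   0.02060192  0.90502147]
```

Call:
{"fn": "play_rows", "kwargs": {
  "claw": [0,0,0,0,0,0,0,0],
  "delta_pos": [
    [-0.2,0.02,0],
    [-0.2,0,0],
    [-0.0855,0,0],
    [0,0,0.2],
    [0,0,0.2],
    [0,0,0.2],
    [0,0,0.2],
    [0,0,0.105]
  ],
  "delta_rot": [
    [0,0,0.002],
    [0,0,0],
    [0,0,0],
    [0,0,0],
    [0,0,0],
    [0,0,0],
    [0,0,0],
    [0,0,0]
  ]
}}

```text
time: 14.7
ee_pos: [0.5174, -0.0379, 0.0572]
eef_rot: [0.726, 0.687, -0.001, -0.002]
ft_force: [-0.1, -0.7, 0.8]
width: 0.0869
grip_force: 0.0
```

Call:
{"fn": "play_rows", "kwargs": {
  "claw": [0.3,0.5,0.7,0.7,0.7,0.7,0.7,0.7],
  "delta_pos": [
    [0,0,0],
    [0,0,0],
    [0,0,0],
    [0,0,0],
    [0,0,0],
    [0,0,0],
    [0,0,0],
    [0,0,0]
  ],
  "delta_rot": [
    [0,0,0],
    [0,0,0],
    [0,0,0],
    [0,0,0],
    [0,0,0],
    [0,0,0],
    [0,0,0],
    [0,0,0]
  ],
  "squeeze": 20
}}

```text
time: 15.5
ee_pos: [0.5197, -0.038, 0.061]
eef_rot: [0.727, 0.686, 0.0, 0.0]
ft_force: [0.6, -0.3, 2.0]
width: 0.0398
grip_force: 20.0
```

```bash
python3 - <<'E'
from h import *
s=r.read_state();print(s['time'],s['ee_pos'],s['ft_force'],s['width'])
E
```

```text
15.5 [ 0.51973465 -0.0379988   0.0609898 ] [ 0.56044012 -0.2641708   2.00682329] 0.039835623289089975
```

Call:
{"fn": "play_rows", "kwargs": {
  "claw": [0.7,0.7,0.7,0.7,0.7,0.7,0.7,0.7],
  "delta_pos": [
    [0.015,0,0],
    [0.02,0,0],
    [0.02,0,0],
    [0.015,0,0],
    [0.01,0,0],
    [0.005,0,0],
    [0.005,0,0],
    [0.005,0,0]
  ],
  "delta_rot": [
    [0,0,0],
    [0,0,0],
    [0,0,0],
    [0,0,0],
    [0,0,0],
    [0,0,0],
    [0,0,0],
    [0,0,0]
  ]
}}

```text
time: 16.3
ee_pos: [0.5208, -0.0188, 0.061]
eef_rot: [0.727, 0.686, 0.0, 0.0]
ft_force: [0.4, -3.7, 6.2]
width: 0.0399
grip_force: 20.0
```

Call:
{"fn": "play_rows", "kwargs": {
  "claw": [0.7,0.7,0.7],
  "delta_pos": [
    [0.004,0,0],
    [0.004,0,0],
    [0,0,0]
  ],
  "delta_rot": [
    [0,0,0],
    [0,0,0],
    [0,0,0]
  ]
}}

```text
time: 16.6
ee_pos: [0.5209, -0.017, 0.061]
eef_rot: [0.727, 0.686, 0.0, 0.0]
ft_force: [1.0, -3.6, 5.9]
width: 0.0398
grip_force: 20.0
```

Call:
{"fn": "play_rows", "kwargs": {
  "claw": [0.7,0.7],
  "delta_pos": [
    [0.003,0,0],
    [0,0,0]
  ],
  "delta_rot": [
    [0,0,0],
    [0,0,0]
  ]
}}

```text
time: 16.8
ee_pos: [0.521, -0.0165, 0.061]
eef_rot: [0.727, 0.686, 0.0, 0.0]
ft_force: [0.5, -3.0, 6.3]
width: 0.0398
grip_force: 20.0
```

Call:
{"fn": "play_rows", "kwargs": {
  "claw": [0.7,0.7],
  "delta_pos": [
    [0.003,0,0],
    [0,0,0]
  ],
  "delta_rot": [
    [0,0,0],
    [0,0,0]
  ]
}}

```text
time: 17.0
ee_pos: [0.521, -0.0159, 0.061]
eef_rot: [0.727, 0.686, 0.0, 0.0]
ft_force: [0.9, -2.7, 5.7]
width: 0.0399
grip_force: 20.0
```

Call:
{"fn": "play_rows", "kwargs": {
  "claw": [0.7,0.7],
  "delta_pos": [
    [0.002,0,0],
    [0,0,0]
  ],
  "delta_rot": [
    [0,0,0],
    [0,0,0]
  ]
}}

```text
time: 17.2
ee_pos: [0.521, -0.0157, 0.061]
eef_rot: [0.727, 0.686, 0.0, 0.0]
ft_force: [0.7, -4.7, 5.2]
width: 0.0395
grip_force: 20.0
```

Call:
{"fn": "play_rows", "kwargs": {
  "claw": [0.7,0.7],
  "delta_pos": [
    [0.002,0,0],
    [0,0,0]
  ],
  "delta_rot": [
    [0,0,0],
    [0,0,0]
  ]
}}

```text
time: 17.4
ee_pos: [0.521, -0.0156, 0.061]
eef_rot: [0.727, 0.686, -0.0, 0.0]
ft_force: [0.9, -4.8, 5.8]
width: 0.0398
grip_force: 20.0
```

Call:
{"fn": "play_rows", "kwargs": {
  "claw": [0.7,0.7],
  "delta_pos": [
    [0.002,0,0],
    [0,0,0]
  ],
  "delta_rot": [
    [0,0,0],
    [0,0,0]
  ]
}}

```text
time: 17.6
ee_pos: [0.521, -0.0153, 0.061]
eef_rot: [0.727, 0.686, -0.0, 0.001]
ft_force: [0.7, -5.0, 6.4]
width: 0.0399
grip_force: 20.0
```

Call:
{"fn": "play_rows", "kwargs": {
  "claw": [0.7,0.7],
  "delta_pos": [
    [0.002,0,0],
    [0,0,0]
  ],
  "delta_rot": [
    [0,0,0],
    [0,0,0]
  ]
}}

```text
time: 17.8
ee_pos: [0.521, -0.0149, 0.061]
eef_rot: [0.727, 0.686, -0.0, 0.0]
ft_force: [1.1, -5.4, 6.9]
width: 0.0398
grip_force: 20.0
```

Call:
{"fn": "play_rows", "kwargs": {
  "claw": [0.7,0.7],
  "delta_pos": [
    [0.002,0,0],
    [0,0,0]
  ],
  "delta_rot": [
    [0,0,0],
    [0,0,0]
  ]
}}

```text
time: 18.0
ee_pos: [0.5211, -0.0145, 0.061]
eef_rot: [0.727, 0.686, -0.0, 0.001]
ft_force: [-0.1, -6.2, 5.8]
width: 0.0401
grip_force: 20.0
```

Call:
{"fn": "play_rows", "kwargs": {
  "claw": [0.7,0.7],
  "delta_pos": [
    [0.002,0,0],
    [0,0,0]
  ],
  "delta_rot": [
    [0,0,0],
    [0,0,0]
  ]
}}

```text
time: 18.2
ee_pos: [0.5211, -0.0141, 0.061]
eef_rot: [0.727, 0.686, -0.0, 0.0]
ft_force: [0.7, -6.2, 5.2]
width: 0.0396
grip_force: 20.0
```

Call:
{"fn": "play_rows", "kwargs": {
  "claw": [0.7,0.7],
  "delta_pos": [
    [0.002,0,0],
    [0,0,0]
  ],
  "delta_rot": [
    [0,0,0],
    [0,0,0]
  ]
}}

```text
time: 18.4
ee_pos: [0.5211, -0.0137, 0.061]
eef_rot: [0.727, 0.686, -0.0, 0.0]
ft_force: [-0.0, -6.1, 6.1]
width: 0.0399
grip_force: 20.0
```

Call:
{"fn": "play_rows", "kwargs": {
  "claw": [0.7,0.7],
  "delta_pos": [
    [0.002,0,0],
    [0,0,0]
  ],
  "delta_rot": [
    [0,0,0],
    [0,0,0]
  ]
}}

```text
time: 18.6
ee_pos: [0.5211, -0.0133, 0.061]
eef_rot: [0.727, 0.686, -0.0, 0.0]
ft_force: [0.8, -6.4, 5.5]
width: 0.0399
grip_force: 20.0
```

Call:
{"fn": "play_rows", "kwargs": {
  "claw": [0.7,0.7],
  "delta_pos": [
    [0.002,0,0],
    [0,0,0]
  ],
  "delta_rot": [
    [0,0,0],
    [0,0,0]
  ]
}}

```text
time: 18.8
ee_pos: [0.5211, -0.0129, 0.061]
eef_rot: [0.727, 0.686, -0.0, 0.0]
ft_force: [-0.0, -6.0, 6.4]
width: 0.0396
grip_force: 20.0
```

```bash
python3 - <<'E'
from h import *
s=r.read_state();print(s['time'],s['ee_pos'],s['ft_force'],s['width'])
snap('wrist','w5')
a=cv2.imread('pics/w5.png')[0:300,220:420];cv2.imwrite('pics/c5.png',cv2.resize(a,(400,600),interpolation=3))
E
```

```text
18.8 [ 0.52114341 -0.01286157  0.06098298] [-0.04226398 -5.96694975  6.35203673] 0.03963932914122437
```

View pics/c5.png

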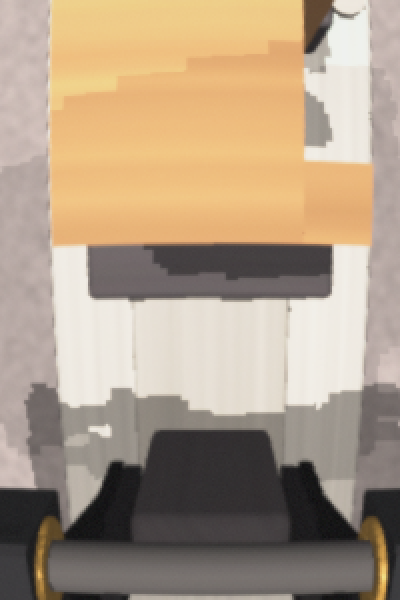

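The jaw face meets the block, with no visible gap at the block's lower edge (crop v≈244). The jaw's rear top edge is at v≈298.

```bash
python3 - <<'E'
from h import *
q=lambda X,Y:('w5',220+X/2-.25,Y/2-.25)
o=np.array([.5254,.07463]);u=np.array([.0547,.9985]);v=np.array([u[1],-u[0]])
for n,X,Y,z in(('blkL',51,244,.135),('blkR',303,244,.135),('blkR2',371,244,.135),('jawrearL',90,298,.05),('jawrearR',330,298,.05),('tabfrontL',155,431,.09),('tabfrontR',266,431,.09)):
    p=onz(*q(X,Y),z)[:2]-o;print(n,(p@v).round(4),(p@u).round(4))
q2=lambda X,Y:('w2',220+X/2-.25,Y/2-.25)
for n,X,Y,z in(('w2 jawrear',142,260,.05),('w2 blk',140,136,.135),('w2 tabfront',205,361,.09)):
    p=onz(*q2(X,Y),z)[:2]-o;print(n,(p@v).round(4),(p@u).round(4))
E
```

```text
blkL -0.0228 -0.0126
blkR 0.0133 -0.0131
blkR2 0.0232 -0.0128
jawrearL -0.0341 -0.0325
jawrearR 0.0341 -0.0327
tabfrontL -0.0127 -0.0578
tabfrontR 0.0128 -0.0579
w2 jawrear -0.0338 -0.0587
w2 blk -0.0254 -0.0012
w2 tabfront 0.0005 -0.1056
```

Call:
{"fn": "play_rows", "kwargs": {
  "claw": [0.7,0.7],
  "delta_pos": [
    [0.002,0,0],
    [0,0,0]
  ],
  "delta_rot": [
    [0,0,0],
    [0,0,0]
  ]
}}

```text
time: 19.05
ee_pos: [0.5211, -0.0125, 0.061]
eef_rot: [0.727, 0.686, -0.0, 0.0]
ft_force: [0.2, -5.4, 6.4]
width: 0.0398
grip_force: 20.0
```

Call:
{"fn": "play_rows", "kwargs": {
  "claw": [0.7,0.7],
  "delta_pos": [
    [0.002,0,0],
    [0,0,0]
  ],
  "delta_rot": [
    [0,0,0],
    [0,0,0]
  ]
}}

```text
time: 19.25
ee_pos: [0.5212, -0.0121, 0.061]
eef_rot: [0.727, 0.686, -0.0, 0.001]
ft_force: [-0.0, -5.8, 5.8]
width: 0.0397
grip_force: 20.0
```

Call:
{"fn": "play_rows", "kwargs": {
  "claw": [0.7,0.7],
  "delta_pos": [
    [0.002,0,0],
    [0,0,0]
  ],
  "delta_rot": [
    [0,0,0],
    [0,0,0]
  ]
}}

```text
time: 19.45
ee_pos: [0.5212, -0.0119, 0.061]
eef_rot: [0.727, 0.686, -0.0, 0.001]
ft_force: [-0.4, -6.6, 6.3]
width: 0.04
grip_force: 20.0
```

Call:
{"fn": "play_rows", "kwargs": {
  "claw": [0.7,0.7],
  "delta_pos": [
    [0.002,0,0],
    [0,0,0]
  ],
  "delta_rot": [
    [0,0,0],
    [0,0,0]
  ]
}}

```text
time: 19.65
ee_pos: [0.5212, -0.0119, 0.061]
eef_rot: [0.728, 0.686, -0.0, 0.001]
ft_force: [0.1, -7.9, 7.2]
width: 0.0398
grip_force: 20.0
```

Call:
{"fn": "play_rows", "kwargs": {
  "claw": [0.7,0.7],
  "delta_pos": [
    [0.002,0,0],
    [0,0,0]
  ],
  "delta_rot": [
    [0,0,0],
    [0,0,0]
  ]
}}

```text
time: 19.85
ee_pos: [0.5212, -0.0119, 0.061]
eef_rot: [0.728, 0.686, -0.001, 0.001]
ft_force: [0.0, -9.5, 6.9]
width: 0.0397
grip_force: 20.0
```

That is the hard stop: the position holds at -0.0119 while the force rises. I'll release and retreat.

Call:
{"fn": "play_rows", "kwargs": {
  "claw": [0.5,0.3,0.1,0,0,0,0,0],
  "delta_pos": [
    [0,0,0],
    [0,0,0],
    [0,0,0],
    [0,0,0],
    [0,0,-0.1],
    [0,0,-0.2],
    [0,0,-0.2],
    [0,0,-0.2]
  ],
  "delta_rot": [
    [0,0,0],
    [0,0,0],
    [0,0,0],
    [0,0,0],
    [0,0,0],
    [0,0,0],
    [0,0,0],
    [0,0,0]
  ]
}}

```text
time: 20.65
ee_pos: [0.5206, -0.0101, 0.2021]
eef_rot: [0.727, 0.686, -0.0, -0.0]
ft_force: [0.2, -0.5, -0.2]
width: 0.0854
grip_force: 0.0
```

Call:
{"fn": "play_rows", "kwargs": {
  "claw": [0,0,0,0,0],
  "delta_pos": [
    [0,0,-0.2],
    [0,0,-0.1],
    [0,0,0],
    [0,0,0],
    [0,0,0]
  ],
  "delta_rot": [
    [0,0,0],
    [0,0,0],
    [0,0,0],
    [0,0,0],
    [0,0,0]
  ]
}}

```text
time: 21.15
ee_pos: [0.5203, -0.0105, 0.2593]
eef_rot: [0.727, 0.686, -0.001, -0.001]
ft_force: [0.2, 0.1, -0.5]
width: 0.087
grip_force: 0.0
```

```bash
python3 - <<'E'
from h import *
snap('wrist','w6')
a=cv2.imread('pics/w6.png')[0:260,220:420];cv2.imwrite('pics/c6.png',cv2.resize(a,(460,598),interpolation=3))
E
```

```text
(no output)
```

View pics/c6.png

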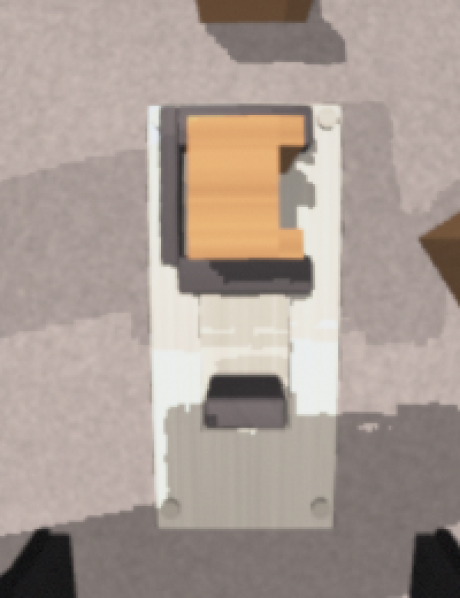

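The block sits square between the jaws, top at crop (185–304, 115–260), with its channel facing the open side at (292,190) and the jaw shut against it. Handing in.

```bash
python3 -c "
from bench import r
print(r.close_job())"
```

```text
the job is handed in; nothing more can be done
None
```

The block now stands in the clamp with its channel facing the open side, the jaw shut snugly against it and the gripper clear; the job is handed in, but no verdict came back.

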